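# Close up the bottle caddy on the desk

### The job

Put the wooden bottle caddy on the desk back together: pick up the holed cover plate, lower it over the bottle neck and the two pins until it lies flush on the end blocks, then take the stopper from its rest cup and set it upright and fully home in the bottle neck. Set both down gently, without letting them drop, and leave everything else on the desk where it is.

Things in the scene. Friction and masses are not known exactly. Their poses are not given: they have to be found in the camera images.
- caddy: wooden caddy, fixed: board 180 (x) by 58 (y) by 12 mm, a block 44 mm long, 58 wide at each end, block tops 60 mm above the desk; an upright steel pin amid each block top; between the blocks an amber glass bottle, body 52 mm diameter up to 48 mm above the desk, also fixed. Origin: centre of the underside; x along the board, z up. Same after a half turn.
- pin_a (a point): tip of the steel pin at x = +68 mm, y = 0 of the caddy, 100 mm above the desk. Both pins are 12 mm in diameter and 40 mm tall, the top 10 mm tapering to 5 mm.
- pin_b (a point): tip of the other, equal pin, at x = -68 mm, y = 0 of the caddy.
- seat (a point): point in the middle of the caddy, level with the block tops (60 mm above the desk): the cover's origin lies here when it is flush. The neck then stands 29 mm and the pins 24 mm above the cover; beside its middle there is free space below, so fingertips may reach a little below its sides there. Axes as the caddy's.
- rim (a point): centre of the bottle's mouth, level with its rim, 105 mm above the desk. The neck is straight, 35 mm outer diameter, from 62 mm above the desk up to the rim; its bore is 27 mm in diameter and more than 40 mm deep.
- cover: loose wooden cover plate, 180 (x) by 64 (y) by 16 (z) mm, about 0.13 kg, starts flat on the desk. Through holes: a square one of 42 mm in the middle, round ones of 15 mm diameter at x = +68 and x = -68 mm, y = 0. Origin: centre of its underside; x along its length, z up. Same after a half turn. Can be gripped across its 64 mm width at the middle.
- rest: white ceramic rest cup in which the stopper waits, fixed to the desk: round, 56 mm diameter at the widest, rim 40 mm above the desk, bore about 30 mm at the rim, 36 mm deep. Origin: centre of its underside.
- stopper: loose dark wooden stopper, 78 mm tall, about 0.07 kg, round: tapered plug (17 mm diameter at the foot, 24 at 32 mm up), collar 48 mm diameter from 32 to 38 mm, grip 30 mm diameter from 38 to 78 mm. Origin: centre of the foot, z up. Starts upright in the rest cup, foot 8 mm above the desk. When home its collar lies on the neck's rim, foot 32 mm below it. The collar is wider than the cover's hole.
- slat: bystander, loose: plain wooden slat without holes, 130 by 55 by 18 mm, lying flat. Origin: centre of its underside.
- tape: bystander, loose: roll of paper tape lying flat, 66 mm diameter, 24 mm tall. Origin: centre of its underside.
- mug: bystander, loose: white lidded mug, 80 mm diameter, 92 mm tall, handle at +y. Origin: centre of its underside.
- jar: bystander, loose: black lidded jar, 100 mm diameter, 150 mm tall. Origin: centre of its underside.
- pencup: bystander, loose: square aluminium pen cup, 75 by 75 by 90 mm, pens up to 165 mm. Origin: centre of its underside.
- mouse: bystander, loose: grey computer mouse, 105 by 60 by 34 mm. Origin: centre of its underside.
- figurine: bystander, loose: black elephant figurine, about 115 mm long, 85 mm tall. Origin: on the desk under the middle of its body.
There are look-alikes about, which are no part of the job. What is shaped like the cover but pink or purple is not meant.

How it is judged:
By the outcome, as a careful person would: the job done as asked, in the order asked, and still so for the second after the job is handed in, with the robot touching nothing.
It also fails if it takes over 72 s, if anything falls off the work surface, if the arm or the gripper's body presses on something with over 40 N, if the wrist force passes 120 N, or if a joint passes its speed limit or range.

### The arm

A 6-joint arm with a two-finger parallel gripper is mounted at the origin on the work surface. World frame = base frame: x ahead of the robot, y to its left, z up, the work surface at z = 0. Lengths are in m, angles in rad, forces in N, time in s.
With the tool pointing down it reaches from about 0.425 to 0.95 m from the base axis. Payload 3.5 kg.
Tool frame: the origin (TCP) lies at the very end of the fingers, on their centre line; the grasp point (between the pads) lies 19 mm behind it; z points along the fingers, y is the direction in which the jaws open and shut (so a half turn about z gives the same grasp; the last joint's range is limited). The gripper opens to 85 mm and grips with 20 to 120 N. Pads are 22 mm wide; open, the fingers measure 114 mm over their backs; the gripper's body (76 mm by 85 mm) begins 54 mm behind the grasp point. The pads swing forward as they close: fully open they stand 13 mm farther back than shut.
Start: joints at [1.091, 0.286, 1.577, -0, 1.279, -0.15], TCP at [0.219, 0.639, 0.2] pointing down, gripper open.
Joint ranges: [-2.77, 2.77], [-0.9, 2.22], [0.21, 2.48], [-1.53, 4.67], [0.24, 2.81], [-2.84, 2.84]. Speed limits (rad/s): [2.79, 2.79, 3.14, 3.14, 3.14, 3.14].

### API

Orientations are given as a unit quaternion [x, y, z, w].
In Python, from plant import ctrl, eyes, ticket gives the robot as it stands.
- The arm moves only by the tool send_rows, never from a script. Its arguments are lists of equal length, an entry for each row: "translation": the shift along the tool's x, y, z in units of 30 mm (1.0 is 30 mm), a list of three; "rotation": the turn, a rotation vector about the tool's x, y, z in units of 5 degrees (1.0 is 5 degrees), a list of three; "grip": the finger opening in mm, from 0 to 85.4. A call has 1 to 5 rows; each row shifts and turns the commanded pose from where the row before left it, along the tool's axes as they then stand; what a row does not reach is not made up. A row lasts 1/8 s, in which the tool goes at most 62.5 mm and 10.7 degrees, less where a joint would pass 70% of its speed; a pose out of reach is approached as far as the arm can. A call is refused whole if a number of a shift passes 1 or a number of a turn 1, either way. A call with a gripper value outside its range is refused whole. The fingers move at their own pace and stop on an object; "squeeze" is the grip in N (left out, the last holds). Time passes only in rows, so rows that do not move let the fingers close. It gives the time, the measured TCP pose, the force and the opening at its end, in the units of the state.
- ctrl.get_state(): the state, without advancing time (a new reading comes with each control period).
- eyes.read_camera(name): name is "scene" or "top" or "wrist"; returns a dict with "image" (480x640x3 uint8, blue, green, red), "mtx" (3x3 intrinsics, pixels), "xyz" and "orientation" of the camera in the world; the wrist camera has in their place "hand_eye" (4x4, takes a point from camera to tool coordinates, whose origin is the TCP and whose axes are the flange's). Camera axes: x right, y down, z forward; pixel columns grow to the right and rows downward; lengths in m; the calibration is good to about 2 mm. A picture is of the moment at which its call begins: read the wrist's pose just before it. There is no depth.
- ticket.sign_off(): hands the job in, once; it reports no verdict.
The state is a dict: "time": time; "qpos": joint angles; "dq": joint speeds; "joint_efforts": joint torques, N m; "eef_pos": TCP position; "tcp_rot": TCP orientation; "contact_force": force on the tool from outside, world axes, zero at the start; "wrist_torque": the same for the moment, N m; "opening": opening from 0.0 (shut) to 1.0 (fully open).
Only numpy, scipy, OpenCV 4.12 (cv2) and the standard library are available. Lean on these libraries where they do the work, as an engineer would, in place of code of your own. Each camera call takes 0.05 s, during which the arm holds its last target. There are 200 camera calls.

## Working session

There is one attempt and no reset: what is moved stays moved. The work goes in short steps, Python scripts to look and compute and a tool call to move; the robot and the scene stay as the last step left them, time stands still between calls to the robot, and variables do not carry over. Pictures are saved under pics/ and viewed, about 8 in all and at most 12, crops included, and the job is handed in when it is done.

Besides the shell and the picture viewer there is one more tool, called after ">>>" in YAML: its name, and indented under it one key for each argument. send_rows: Moves the arm, as the interface text tells. Its arguments: {"type":"object","properties":{"translation":{"type":"array"},"rotation":{"type":"array"},"grip":{"type":"array"},"squeeze":{"type":"number"}},"required":["translation","rotation","grip"]}

```bash
ls; mkdir -p pics; cat > h.py <<'E'
import numpy as np, cv2
from scipy.spatial.transform import Rotation as R
from plant import ctrl, eyes, ticket
def cam(name):
    s=ctrl.get_state(); c=eyes.read_camera(name)
    if name=="wrist":
        T=np.eye(4); T[:3,:3]=R.from_quat(s["tcp_rot"]).as_matrix(); T[:3,3]=s["eef_pos"]
        M=T@np.array(c["hand_eye"])
    else:
        M=np.eye(4); o=np.array(c["orientation"],float)
        M[:3,:3]=R.from_quat(o).as_matrix() if o.size==4 else o.reshape(3,3); M[:3,3]=c["xyz"]
    return c["image"],np.array(c["mtx"],float),M
def ray(K,M,u,v,z):
    d=M[:3,:3]@np.linalg.solve(K,[u,v,1.0]); o=M[:3,3]
    return o+d*(z-o[2])/d[2]
def proj(K,M,p):
    q=M[:3,:3].T@(np.array(p)-M[:3,3]); q=K@q; return q[:2]/q[2]
E
python3 - <<'E'
from h import *
for n in ["scene","top","wrist"]:
    im,K,M=cam(n); cv2.imwrite(f"pics/{n}0.png",im); np.savez(f"pics/{n}0.npz",K=K,M=M)
    print(n,np.round(K,1).tolist(),np.round(M,3).tolist())
print(ctrl.get_state())
E
```

```text
pics
scene [[436.2, 0.0, 312.9], [0.0, 436.2, 244.2], [0.0, 0.0, 1.0]] [[0.656, 0.509, -0.557, 1.022], [0.755, -0.452, 0.475, -0.389], [-0.01, -0.732, -0.681, 0.704], [0.0, 0.0, 0.0, 1.0]]
top [[568.8, 0.0, 314.8], [0.0, 568.8, 232.6], [0.0, 0.0, 1.0]] [[0.021, -0.999, 0.049, 0.465], [-1.0, -0.021, 0.001, 0.037], [0.0, -0.049, -0.999, 1.438], [0.0, 0.0, 0.0, 1.0]]
wrist [[345.8, 0.0, 316.3], [0.0, 345.8, 236.5], [0.0, 0.0, 1.0]] [[0.324, 0.909, 0.264, 0.151], [0.946, -0.31, -0.094, 0.661], [-0.003, 0.28, -0.96, 0.372], [0.0, 0.0, 0.0, 1.0]]
{'time': 0.15, 'qpos': array([ 1.09102764e+00,  2.87005389e-01,  1.57784120e+00, -6.00148922e-07,
        1.27859940e+00, -1.49978299e-01]), 'dq': array([-1.65959950e-03, -3.05460355e-03, -5.82157177e-03, -3.50678204e-04,
        2.51251710e-04, -8.29688757e-05]), 'joint_efforts': array([ 2.68031490e-04, -4.06606221e+01, -2.93138677e+01, -1.48830104e-04,
        4.06752239e-03, -1.30458724e-05]), 'eef_pos': array([0.21828838, 0.63812918, 0.19903591]), 'tcp_rot': array([ 1.64148790e-01,  9.86435156e-01, -8.81201117e-04, -2.86713454e-04]), 'contact_force': array([0.26869526, 0.23166667, 0.61661169]), 'wrist_torque': array([ 0.01388635,  0.01956089, -0.02466398]), 'opening': 1.001907290726966}
```

View pics/top0.png

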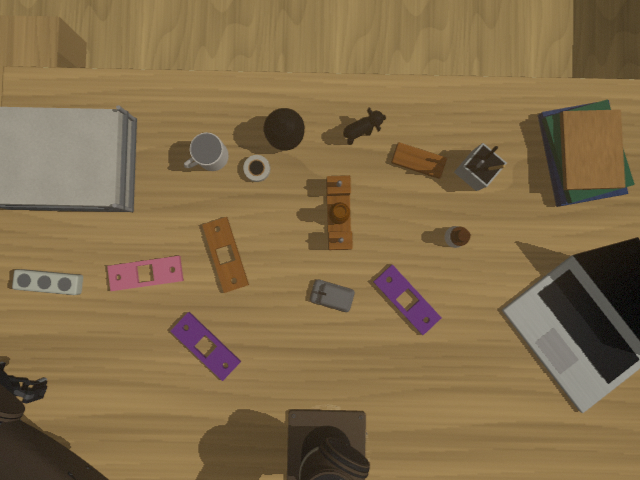

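View pics/scene0.png

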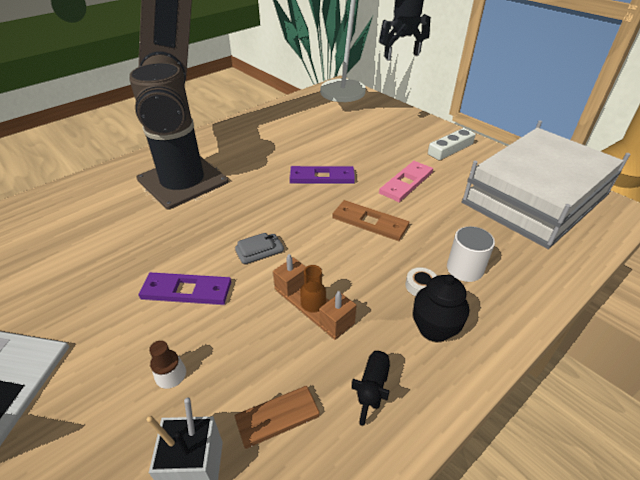

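Top view: the brown holed cover is at about (225,255) and the caddy with its bottle at (340,213). The stopper in its rest is at (457,237), and the white roll at (256,168) is the tape. Pink and purple plates are decoys. Next I'll measure these coarsely.

```bash
python3 - <<'E'
from h import *
im=cv2.imread("pics/top0.png"); d=np.load("pics/top0.npz"); K,M=d["K"],d["M"]
hsv=cv2.cvtColor(im,cv2.COLOR_BGR2HSV)
for p in [(225,235),(215,225),(335,180),(345,240),(340,228),(458,236),(180,250),(420,160)]: print(p,hsv[p[1],p[0]])
def comp(x0,y0,x1,y1,lo,hi):
    m=cv2.inRange(hsv,lo,hi); mm=np.zeros_like(m); mm[y0:y1,x0:x1]=m[y0:y1,x0:x1]
    c,_=cv2.findContours(mm,cv2.RETR_EXTERNAL,cv2.CHAIN_APPROX_NONE); return max(c,key=cv2.contourArea)
c=comp(195,205,260,300,(5,130,60),(14,255,255))
r=cv2.minAreaRect(c); b=cv2.boxPoints(r); print("cover px",r)
P=np.array([ray(K,M,u,v,.016) for u,v in b]); print(P.round(4),P.mean(0),[np.linalg.norm(P[i]-P[i-1]) for i in range(4)])
for n,(u,v) in dict(pinA=(337,184),pinB=(337,240)).items(): print(n,ray(K,M,u,v,.1))
c=comp(440,220,480,255,(0,60,20),(14,255,140)); (u,v),rad=cv2.minEnclosingCircle(c); print("stopper",u,v,rad,ray(K,M,u,v,.086))
print("rim",ray(K,M,340,213,.105))
a=cv2.resize(im[165:260,310:370],None,fx=6,fy=6,interpolation=cv2.INTER_CUBIC)
b=cv2.resize(im[210:265,430:490],None,fx=6,fy=6,interpolation=cv2.INTER_CUBIC)
b=cv2.copyMakeBorder(b,0,a.shape[0]-b.shape[0],0,0,0); cv2.imwrite("pics/crop1.png",np.hstack([a,b]))
E
```

```text
(225, 235) [ 15 172 126]
(215, 225) [ 15 175 128]
(335, 180) [ 15 178 129]
(345, 240) [ 15 178 126]
(340, 228) [ 16 179 118]
(458, 236) [ 15 156  72]
(180, 250) [ 18 123 141]
(420, 160) [ 15 178 126]
cover px ((240.2500457763672, 265.7500305175781), (1.4142134189605713, 0.7071067094802856), 45.0)
[[0.4487 0.2244 0.016 ]
 [0.45   0.2232 0.016 ]
 [0.4476 0.2206 0.016 ]
 [0.4463 0.2219 0.016 ]] [0.44815451 0.22253131 0.016     ] [np.float64(0.0035373248556038943), np.float64(0.0017574823654601392), np.float64(0.0035374764268788707), np.float64(0.0017573318581341711)]
pinA [ 0.64681631 -0.01192204  0.1       ]
pinB [ 0.51435143 -0.01441371  0.1       ]
stopper 459.81817626953125 235.5454559326172 9.528228759765625 [ 0.53151825 -0.30683544  0.086     ]
rim [ 0.57778302 -0.02007596  0.105     ]
```

View pics/crop1.png

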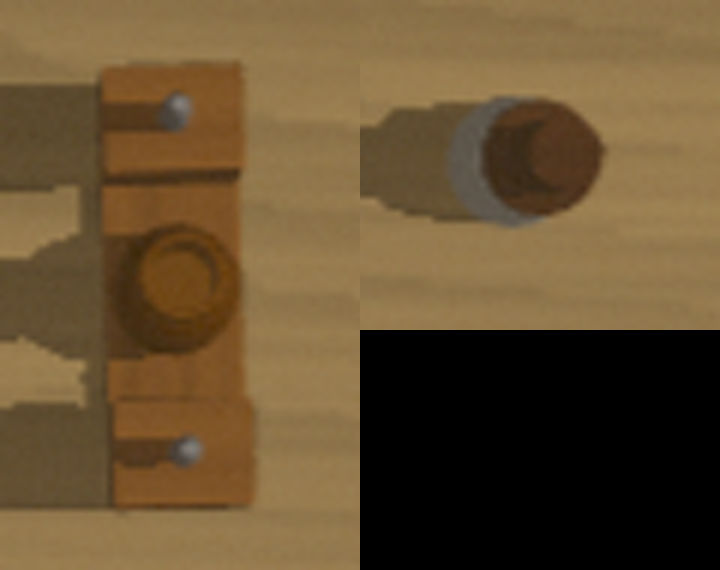

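```bash
cat >> h.py <<'E'
def comp(im,box,lo,hi):
    x0,y0,x1,y1=box; m=cv2.inRange(cv2.cvtColor(im,cv2.COLOR_BGR2HSV),lo,hi); mm=np.zeros_like(m); mm[y0:y1,x0:x1]=m[y0:y1,x0:x1]
    c,_=cv2.findContours(mm,cv2.RETR_EXTERNAL,cv2.CHAIN_APPROX_NONE); return max(c,key=cv2.contourArea)
def plan(pos,yaw_y=None,cur=None):
    """shift (units 30mm) in tool axes at present, then turn (units 5deg) about tool z for tool y at heading yaw_y"""
    s=ctrl.get_state(); Q=R.from_quat(s["tcp_rot"]).as_matrix()
    dt=Q.T@(np.array(pos)-s["eef_pos"])/.03; out=0
    if yaw_y is not None:
        now=np.arctan2(Q[1,1],Q[0,1]); e=(yaw_y-now+np.pi/2)%np.pi-np.pi/2; out=-np.degrees(e)/5
    tilt=R.from_matrix(Q).inv()*R.from_matrix(np.array([[Q[0,0],Q[0,1],0],[Q[1,0],Q[1,1],0],[0,0,-1.]]))
    print("pose",s["eef_pos"].round(4),"t",round(s["time"],2),"shift units",dt.round(3),"turnz units",round(out,3),"level fix",(np.degrees(tilt.as_rotvec())/5).round(2),"q6",s["qpos"][5].round(2),"F",s["contact_force"].round(1),"open",round(s["opening"],3))
E
python3 - <<'E'
from h import *
im=cv2.imread("pics/top0.png"); d=np.load("pics/top0.npz"); K,M=d["K"],d["M"]
c=comp(im,(195,205,260,300),(5,155,60),(16,255,255)); r=cv2.minAreaRect(c); b=cv2.boxPoints(r)
P=np.array([ray(K,M,u,v,.016) for u,v in b]); c0=P.mean(0)
L=max([P[1]-P[0],P[2]-P[1]],key=np.linalg.norm); W=min([P[1]-P[0],P[2]-P[1]],key=np.linalg.norm)
print("cover",c0,np.linalg.norm(L),np.linalg.norm(W),np.degrees(np.arctan2(L[1],L[0])))
a=ray(K,M,339.5,183,.1);b=ray(K,M,341.3,239.7,.1);print("pins",a,b,(a+b)/2,np.linalg.norm(a-b),np.degrees(np.arctan2(*(a-b)[1::-1])))
print("stopper",ray(K,M,463.5,235.8,.086))
plan([c0[0],c0[1],.2],np.arctan2(W[1],W[0]))
E
```

```text
cover [0.47595034 0.26179349 0.016     ] 0.17933271793647745 0.06547443699178417 -160.49391380079376
pins [ 0.64931589 -0.01778791  0.1       ] [ 0.5152673  -0.02451705  0.1       ] [ 0.5822916  -0.02115248  0.1       ] 0.1342173876114745 2.8737937977381467
stopper [ 0.53109362 -0.31559633  0.086     ]
pose [0.2183 0.6381 0.199 ] t 0.15 shift units [-12.188  -9.087  -0.019] turnz units -7.627 level fix [-0.02 -0.   -0.  ] q6 -0.15 F [0.3 0.2 0.6] open 1.002
```

>>> send_rows:
  translation:
    - [-1,-0.757,0]
    - [-1,-0.757,0]
    - [-1,-0.757,0]
    - [-1,-0.757,0]
    - [-1,-0.757,0]
  rotation:
    - [0,0,0]
    - [0,0,0]
    - [0,0,0]
    - [0,0,0]
    - [0,0,0]
  grip: [85.4,85.4,85.4,85.4,85.4]

```text
time: 0.78
eef_pos: [0.3241, 0.4814, 0.1998]
tcp_rot: [0.164, 0.986, -0.0, -0.0]
contact_force: [0.4, -0.3, 0.7]
opening: 1.001
```

>>> send_rows:
  translation:
    - [-1,-0.757,0]
    - [-1,-0.757,0]
    - [-1,-0.757,0]
    - [-1,-0.757,0]
    - [-1,-0.757,0]
  rotation:
    - [0,0,0]
    - [0,0,0]
    - [0,0,0]
    - [0,0,0]
    - [0,0,0]
  grip: [85.4,85.4,85.4,85.4,85.4]

```text
time: 1.4
eef_pos: [0.4292, 0.3254, 0.1998]
tcp_rot: [0.164, 0.986, -0.0, -0.0]
contact_force: [1.0, 0.2, -0.1]
opening: 1.001
```

>>> send_rows:
  translation:
    - [-1,-0.757,0]
    - [-1,-0.757,0]
    - [0,0,0]
    - [0,0,0]
    - [0,0,0]
  rotation:
    - [0,0,0]
    - [0,0,0]
    - [0,0,-1]
    - [0,0,-1]
    - [0,0,-1]
  grip: [85.4,85.4,85.4,85.4,85.4]

```text
time: 2.02
eef_pos: [0.4707, 0.2639, 0.1997]
tcp_rot: [0.033, 0.999, -0.0, -0.0]
contact_force: [-0.5, -0.1, 0.1]
opening: 0.998
```

>>> send_rows:
  translation:
    - [0,0,0]
    - [0,0,0]
    - [0,0,0]
    - [0,0,0]
    - [0,0,0]
  rotation:
    - [0,0,-1]
    - [0,0,-1]
    - [0,0,-1]
    - [0,0,-1]
    - [0,0,-0.63]
  grip: [85.4,85.4,85.4,85.4,85.4]

```text
time: 2.65
eef_pos: [0.4706, 0.2641, 0.1997]
tcp_rot: [-0.168, 0.986, -0.0, -0.0]
contact_force: [-1.0, -0.7, 0.8]
opening: 0.998
```

```bash
python3 - <<'E'
from h import *
plan([.476,.262,.2],np.radians(109.5))
im,K,M=cam("wrist"); cv2.imwrite("pics/w1.png",im); np.savez("pics/w1.npz",K=K,M=M)
print(proj(K,M,[.476,.262,.016]), proj(K,M,[.5822,-.021,.1]))
E
```

```text
pose [0.4706 0.2641 0.1997] t 2.65 shift units [-0.146 -0.126 -0.009] turnz units -0.026 level fix [ 0.   -0.01  0.  ] q6 -1.59 F [-1.  -0.7  0.8] open 0.998
[312.92922669 211.35041895] [-54.73060702 240.19403201]
```

View pics/w1.png

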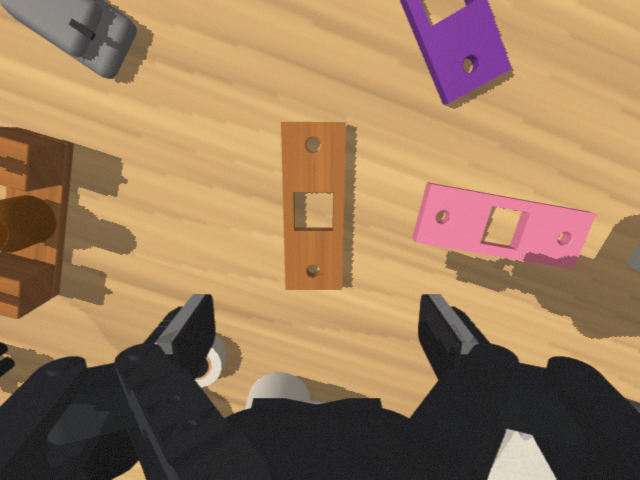

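Wrist view: the cover is centred near (313,211). Its square hole is at (313,211) and its round holes at (313,145) and (313,270). I'll measure it precisely.

```bash
cat >> h.py <<'E'
def cover_from(im,K,M,box,z=.016,lo=(5,140,60),hi=(16,255,255)):
    c=comp(im,box,lo,hi)[:,0]
    P=np.array([ray(K,M,u,v,z)[:2] for u,v in c])*1000
    (ctr,sz,ang)=cv2.minAreaRect(P.astype(np.float32)); b=cv2.boxPoints((ctr,sz,ang)); E=[b[1]-b[0],b[2]-b[1]]
    L=max(E,key=np.linalg.norm); h=np.degrees(np.arctan2(L[1],L[0]))%180
    print("cover c",np.round(ctr,1),"size",np.round(sz,1),"heading",round(h,2)); return ctr,h
E
python3 - <<'E'
from h import *
im=cv2.imread("pics/w1.png"); d=np.load("pics/w1.npz"); K,M=d["K"],d["M"]
for s in (120,140,160): ctr,h=cover_from(im,K,M,(250,100,360,310),lo=(5,s,60))
for a,b in [((312.5,145),(312.5,270.5))]:
    A=ray(K,M,*a,.016);B=ray(K,M,*b,.016);print("holes",A,B,(A+B)/2,np.linalg.norm(A-B),np.degrees(np.arctan2(*(B-A)[1::-1])))
print(ray(K,M,313,192,.016),ray(K,M,313,230,.016))
plan([ctr[0]/1e3,ctr[1]/1e3,.2],np.radians(h+90))
E
```

```text
cover c [476. 262.] size [180.5  66.6] heading 19.27
cover c [475.7 262.3] size [178.3  64.1] heading 19.37
cover c [475.7 262.2] size [178.3  63. ] heading 19.41
holes [0.4123911  0.23937577 0.016     ] [0.53915709 0.28351047 0.016     ] [0.47577409 0.26144312 0.016     ] 0.13422923318955418 19.196016730695927
[0.4566758  0.25534223 0.016     ] [0.49516631 0.26876045 0.016     ]
pose [0.4706 0.2641 0.1997] t 2.7 shift units [-0.14  -0.115 -0.009] turnz units 0.003 level fix [ 0.   -0.01  0.  ] q6 -1.59 F [ 0.3 -0.5 -0.1] open 1.0
```

>>> send_rows:
  translation:
    - [-0.15,-0.12,1]
    - [0,0,1]
    - [0,0,1]
    - [0,0,1]
    - [0,0,0.9]
  rotation:
    - [0,0,0]
    - [0,0,0]
    - [0,0,0]
    - [0,0,0]
    - [0,0,0]
  grip: [85.4,85.4,85.4,85.4,85.4]

```text
time: 3.32
eef_pos: [0.4759, 0.2621, 0.0518]
tcp_rot: [-0.167, 0.986, -0.0, -0.0]
contact_force: [-0.6, -0.5, -0.5]
opening: 1.002
```

```bash
python3 - <<'E'
from h import *
plan([.4758,.2620,.0],np.radians(109.3))
im,K,M=cam("wrist"); cv2.imwrite("pics/w2.png",im); np.savez("pics/w2.npz",K=K,M=M)
cover_from(im,K,M,(180,0,460,420))
s=ctrl.get_state()
print("tcp px",proj(K,M,s["eef_pos"]), "cover", proj(K,M,[.4758,.262,.016]))
E
```

```text
pose [0.4759 0.2621 0.0518] t 3.33 shift units [ 0.002 -0.003  1.726] turnz units -0.019 level fix [-0.   -0.01  0.  ] q6 -1.59 F [-0.6 -0.5 -0.5] open 1.002
cover c [475.9 262.2] size [178.4  63.9] heading 19.34
tcp px [316.6275008  266.92264708] cover [316.51934576 252.93622884]
```

View pics/w2.png

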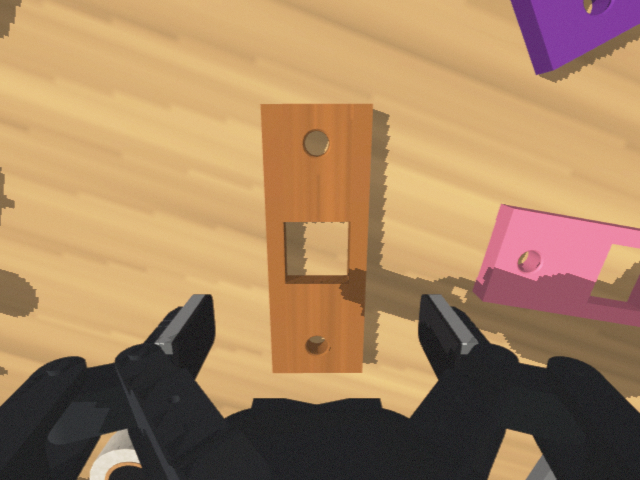

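Wrist close-up: the plate is centred between the fingers, with its square hole at (317,251), and the measurement agrees with the earlier one. I'll descend and grip.

>>> send_rows:
  translation:
    - [0,0,0.6]
    - [0,0,0.6]
    - [0,0,0.52]
    - [0,0,0]
    - [0,0,0]
  rotation:
    - [0,0,0]
    - [0,0,0]
    - [0,0,0]
    - [0,0,0]
    - [0,0,0]
  grip: [85.4,85.4,85.4,60,60]
  squeeze: 50

```text
time: 4.0
eef_pos: [0.4768, 0.2625, 0.0019]
tcp_rot: [-0.167, 0.986, 0.0, 0.0]
contact_force: [0.2, 0.4, 0.1]
opening: 0.706
```

>>> send_rows:
  translation:
    - [0,0,0]
    - [0,0,0]
    - [0,0,0]
  rotation:
    - [0,0,0]
    - [0,0,0]
    - [0,0,0]
  grip: [50,50,50]

```text
time: 4.38
eef_pos: [0.4766, 0.2624, 0.0019]
tcp_rot: [-0.167, 0.986, 0.0, 0.0]
contact_force: [0.9, 0.8, 0.3]
opening: 0.587
```

```bash
python3 - <<'E'
from h import *
plan([.4758,.2620,.16],np.radians(109.3))
im,K,M=cam("wrist"); cv2.imwrite("pics/w3.png",im); np.savez("pics/w3.npz",K=K,M=M)
E
```

```text
pose [0.4766 0.2624 0.0019] t 4.38 shift units [ 2.400e-02 -3.000e-03 -5.271e+00] turnz units -0.01 level fix [-0.    0.01  0.  ] q6 -1.59 F [0.9 0.8 0.3] open 0.587
```

View pics/w3.png

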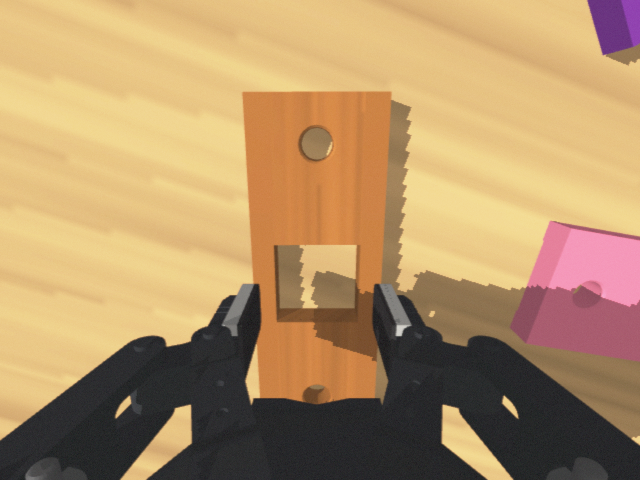

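The opening followed the command to 50 mm, so the fingers aren't on the 64 mm plate and seem to be above it. I'll look closer before changing anything.

```bash
python3 - <<'E'
from h import *
im=cv2.imread("pics/w3.png"); d=np.load("pics/w3.npz"); K,M=d["K"],d["M"]
cv2.imwrite("pics/crop2.png",cv2.resize(im[235:435,185:445],None,fx=3,fy=3,interpolation=cv2.INTER_CUBIC))
s=ctrl.get_state(); Q=R.from_quat(s["tcp_rot"]).as_matrix()
for h in (0,.01,.02,.03,.04): print(h,[proj(K,M,s["eef_pos"]+Q@[.011,sg*.025,-h]).round(0) for sg in(-1,1)])
im,K,M=cam("scene"); cv2.imwrite("pics/s3.png",im); u,v=proj(K,M,[.476,.262,.02]).astype(int); print(u,v)
cv2.imwrite("pics/crop3.png",cv2.resize(im[v-60:v+50,u-80:u+80],None,fx=5,fy=5,interpolation=cv2.INTER_CUBIC))
E
```

```text
0 [array([270., 255.]), array([364., 255.])]
0.01 [array([267., 262.]), array([367., 262.])]
0.02 [array([264., 269.]), array([369., 269.])]
0.03 [array([261., 277.]), array([373., 277.])]
0.04 [array([257., 287.]), array([377., 287.])]
369 215
```

View pics/crop3.png

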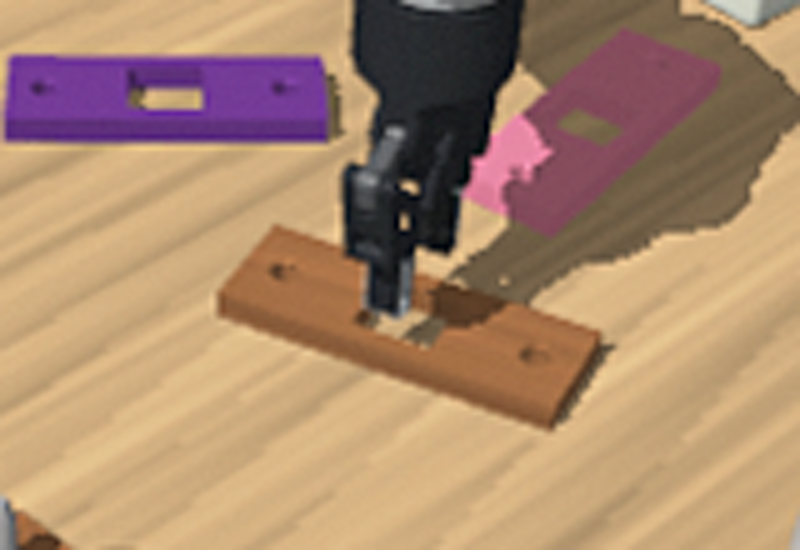

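The scene crop shows the fingertips clearly above the plate. By pixel triangulation they end about 35 mm behind the reported TCP, farther than the text says. I'll reopen, go lower in small steps and watch the force.

>>> send_rows:
  translation:
    - [0,0,0]
    - [0,0,0]
    - [0,0,0]
    - [0,0,0]
    - [0,0,0]
  rotation:
    - [0,0,0]
    - [0,0,0]
    - [0,0,0]
    - [0,0,0]
    - [0,0,0]
  grip: [85.4,85.4,85.4,85.4,85.4]

```text
time: 5.1
eef_pos: [0.4763, 0.2623, 0.0015]
tcp_rot: [-0.167, 0.986, -0.0, -0.0]
contact_force: [-0.2, -0.3, -0.3]
opening: 1.001
```

>>> send_rows:
  translation:
    - [0,0,0.3]
    - [0,0,0.2]
    - [0,0,0.2]
    - [0,0,0.1]
    - [0,0,0]
  rotation:
    - [0,0,0]
    - [0,0,0]
    - [0,0,0]
    - [0,0,0]
    - [0,0,0]
  grip: [85.4,85.4,85.4,85.4,85.4]

```text
time: 5.72
eef_pos: [0.4761, 0.2622, -0.0229]
tcp_rot: [-0.167, 0.986, -0.0, -0.0]
contact_force: [0.2, -0.2, 0.1]
opening: 0.998
```

```bash
python3 - <<'E'
from h import *
plan([.4758,.2620,-.025],np.radians(109.3))
im,K,M=cam("wrist"); cv2.imwrite("pics/w4.png",im); np.savez("pics/w4.npz",K=K,M=M)
cover_from(im,K,M,(180,0,460,300))
im,K,M=cam("scene"); u,v=proj(K,M,[.476,.262,.02]).astype(int)
a=cv2.resize(im[v-60:v+40,u-80:u+80],(560,350),interpolation=cv2.INTER_CUBIC)
cv2.imwrite("pics/crop4.png",a)
E
```

```text
pose [ 0.4761  0.2622 -0.0229] t 5.72 shift units [ 0.011 -0.003  0.07 ] turnz units -0.009 level fix [-0.   -0.01  0.  ] q6 -1.59 F [ 0.2 -0.2  0.1] open 0.998
cover c [431.5 246.6] size [84.7 63.7] heading 19.34
```

View pics/crop4.png

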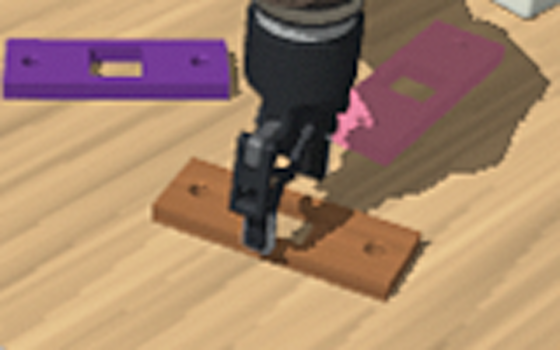

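Scene crop: the near fingertip ends at about (262,252), level with the plate's side and still above the desk. I'll triangulate its height.

```bash
python3 - <<'E'
from h import *
s=ctrl.get_state(); Q=R.from_quat(s["tcp_rot"]).as_matrix()
im,K,M=cam("scene"); u0,v0=proj(K,M,[.476,.262,.02]).astype(int)
print("obs tip crop px (262,252)")
for h in (.01,.015,.02,.025,.03):
    P=[s["eef_pos"]+Q@[sx*.011,sg*y,0] for sg in(-1,1) for sx in (-1,1) for y in (.043,.050)]
    print(h,[((proj(K,M,[*p[:2],h])-[u0-80,v0-60])*3.5).round(0).tolist() for p in P])
E
```

```text
obs tip crop px (262,252)
0.01 [[272.0, 261.0], [267.0, 267.0], [243.0, 251.0], [238.0, 257.0], [321.0, 193.0], [325.0, 188.0], [293.0, 184.0], [297.0, 179.0]]
0.015 [[272.0, 256.0], [268.0, 262.0], [243.0, 246.0], [239.0, 251.0], [322.0, 188.0], [326.0, 183.0], [294.0, 179.0], [298.0, 174.0]]
0.02 [[273.0, 250.0], [268.0, 256.0], [244.0, 240.0], [239.0, 246.0], [323.0, 182.0], [326.0, 177.0], [295.0, 173.0], [298.0, 168.0]]
0.025 [[273.0, 245.0], [269.0, 251.0], [244.0, 235.0], [240.0, 240.0], [323.0, 177.0], [327.0, 172.0], [295.0, 168.0], [299.0, 163.0]]
0.03 [[274.0, 239.0], [269.0, 245.0], [245.0, 229.0], [240.0, 235.0], [324.0, 171.0], [328.0, 166.0], [296.0, 162.0], [300.0, 157.0]]
```

Both views put the open tips about 43 mm behind the TCP, so they are 20 mm up now. I'll go 8 mm lower and close.

>>> send_rows:
  translation:
    - [0,0,0.15]
    - [0,0,0.12]
    - [0,0,0]
    - [0,0,0]
    - [0,0,0]
  rotation:
    - [0,0,0]
    - [0,0,0]
    - [0,0,0]
    - [0,0,0]
    - [0,0,0]
  grip: [85.4,85.4,58,55,55]
  squeeze: 50

```text
time: 6.5
eef_pos: [0.4766, 0.2623, -0.0304]
tcp_rot: [-0.167, 0.986, 0.0, 0.0]
contact_force: [-0.3, 0.4, 0.8]
opening: 0.729
```

>>> send_rows:
  translation:
    - [0,0,0]
    - [0,0,0]
    - [0,0,0]
  rotation:
    - [0,0,0]
    - [0,0,0]
    - [0,0,0]
  grip: [55,55,55]

```text
time: 6.88
eef_pos: [0.4766, 0.2624, -0.0304]
tcp_rot: [-0.167, 0.986, 0.0, 0.0]
contact_force: [0.0, 1.2, 1.3]
opening: 0.732
```

The fingers blocked at 62 mm, so the plate is gripped. I'll lift straight up.

>>> send_rows:
  translation:
    - [0,0,-0.3]
    - [0,0,-0.7]
    - [0,0,-1]
    - [0,0,-1]
    - [0,0,-1]
  rotation:
    - [0,0,0]
    - [0,0,0]
    - [0,0,0]
    - [0,0,0]
    - [0,0,0]
  grip: [50,50,50,50,50]
  squeeze: 60

```text
time: 7.5
eef_pos: [0.4756, 0.262, 0.0902]
tcp_rot: [-0.167, 0.986, -0.0, -0.001]
contact_force: [0.3, 0.4, -0.8]
opening: 0.726
```

>>> send_rows:
  translation:
    - [0,0,-1]
    - [0,0,-0.7]
    - [0,0,0]
  rotation:
    - [0,0,0]
    - [0,0,0]
    - [0,0,0]
  grip: [50,50,50]

```text
time: 7.88
eef_pos: [0.4773, 0.2626, 0.1425]
tcp_rot: [-0.167, 0.986, 0.0, 0.002]
contact_force: [-0.2, -0.2, -1.4]
opening: 0.72
```

```bash
python3 - <<'E'
from h import *
plan([.5822,-.0211,.14],np.radians(92.9))
im,K,M=cam("wrist"); cv2.imwrite("pics/w5.png",im); np.savez("pics/w5.npz",K=K,M=M)
im4=cv2.imread("pics/w4.png")
cv2.imwrite("pics/crop5.png",np.hstack([cv2.resize(im,(400,300)),cv2.resize(im4,(400,300))]))
E
```

```text
pose [0.4773 0.2626 0.1425] t 7.88 shift units [ -0.181 -10.081   0.084] turnz units 3.271 level fix [-0.    0.04  0.  ] q6 -1.59 F [-0.2 -0.2 -1.4] open 0.72
```

View pics/w5.png

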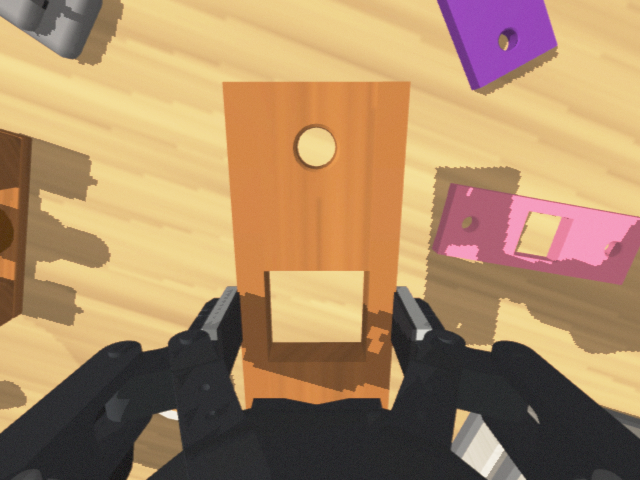

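The plate is held level: front edge at row 82, round hole at (316,147), square hole edge at row 270. I'll compute the plate's pose in the tool frame and check it for slip.

```bash
cat >> h.py <<'E'
def intool(K,H,u,v,zt):
    d=H[:3,:3]@np.linalg.solve(K,[u,v,1.]); o=H[:3,3]; return (o+d*(zt-o[2])/d[2])*1000
def held(im,K,H,zt):
    """front edge + round hole of held plate in tool frame, mm"""
    c=comp(im,(190,40,450,290),(5,140,60),(17,255,255))[:,0]
    P=np.array([intool(K,H,u,v,zt)[:2] for u,v in c])
    xm=P[:,0].max() ; f=P[P[:,0]>xm-2.0]
    f=f[(f[:,1]>f[:,1].min()+5)&(f[:,1]<f[:,1].max()-5)]
    k=np.polyfit(f[:,1],f[:,0],1)
    hh={}
    for s in (1,-1):
        g=P[(P[:,0]>xm-55)&(P[:,0]<xm-8)&(P[:,1]*s>20)]; q=np.polyfit(g[:,0],g[:,1],1); hh[s]=q
    print("front x",round(k[1],2),"edge slope deg",round(np.degrees(np.arctan(k[0])),2),"sides slope deg",[round(np.degrees(np.arctan(hh[s][0])),2) for s in hh],"y at front-30",[round(np.polyval(hh[s],xm-30),2) for s in hh])
    hsv=cv2.cvtColor(im,cv2.COLOR_BGR2HSV); m=255-cv2.inRange(hsv,(5,140,60),(17,255,255)); m[:100]=0;m[195:]=0;m[:,:270]=0;m[:,365:]=0
    return P
E
python3 - <<'E'
from h import *
im=cv2.imread("pics/w5.png"); d=np.load("pics/w5.npz"); K=d["K"]; H=np.array(eyes.read_camera("wrist")["hand_eye"]); np.save("pics/H.npy",H)
P=held(im,K,H,-.0464)
for p in [(223,82),(410,82),(316.5,147),(265,270),(368,270)]: print(p,intool(K,H,*p,-.0464).round(1))
E
```

```text
front x 89.25 edge slope deg 0.01 sides slope deg [np.float64(0.01), np.float64(-0.15)] y at front-30 [np.float64(31.15), np.float64(-31.85)]
(223, 82) [ 89.2 -31.7 -46.4]
(410, 82) [ 89.2  31.4 -46.4]
(316.5, 147) [ 68.   -0.2 -46.4]
(265, 270) [ 21.2 -20.4 -46.4]
(368, 270) [ 21.3  20.  -46.4]
```

The plate is centred in the hand to within 0.3 mm and unyawed. I'll move over the caddy, then look at the pin and neck through the plate's holes.

>>> send_rows:
  translation:
    - [0,-1,0]
    - [0,-1,0]
    - [0,-1,0]
    - [0,-1,0]
    - [0,-1,0]
  rotation:
    - [0,0,0]
    - [0,0,0]
    - [0,0,0]
    - [0,0,0]
    - [0,0,0]
  grip: [50,50,50,50,50]

```text
time: 8.6
eef_pos: [0.5247, 0.1197, 0.1383]
tcp_rot: [-0.167, 0.986, 0.0, -0.002]
contact_force: [-0.3, 1.5, -1.0]
opening: 0.73
```

>>> send_rows:
  translation:
    - [-0.1,-1,0]
    - [-0.08,-1,0]
    - [0,-1,0]
    - [0,-1,0]
    - [0,-1,0]
  rotation:
    - [0,0,0]
    - [0,0,0]
    - [0,0,0]
    - [0,0,0]
    - [0,0,0]
  grip: [50,50,50,50,50]

```text
time: 9.22
eef_pos: [0.5792, -0.0199, 0.1381]
tcp_rot: [-0.167, 0.986, 0.001, -0.002]
contact_force: [-0.1, 0.3, -3.0]
opening: 0.731
```

>>> send_rows:
  translation:
    - [0,0,0]
    - [0,0,0]
    - [0,0,0]
    - [0,0,0]
    - [0,0,0]
  rotation:
    - [0,0,0.9]
    - [0,0,0.9]
    - [0,0,0.9]
    - [0,0,0.57]
    - [0,0,0]
  grip: [50,50,50,50,50]

```text
time: 9.85
eef_pos: [0.5792, -0.0189, 0.1384]
tcp_rot: [-0.026, 1.0, 0.0, -0.002]
contact_force: [-0.0, 0.4, -2.2]
opening: 0.731
```

```bash
python3 - <<'E'
from h import *
plan([.5822,-.0211,.10],np.radians(92.9))
im,K,M=cam("wrist"); cv2.imwrite("pics/w6.png",im); np.savez("pics/w6.npz",K=K,M=M)
held(im,K,np.load("pics/H.npy"),-.0464)
E
```

```text
pose [ 0.5792 -0.0189  0.1384] t 9.85 shift units [-0.102 -0.078  1.279] turnz units 0.006 level fix [ 0.01 -0.04 -0.  ] q6 -1.83 F [-0.   0.4 -2.2] open 0.731
front x 89.24 edge slope deg 0.0 sides slope deg [np.float64(-0.13), np.float64(-0.16)] y at front-30 [np.float64(31.21), np.float64(-31.8)]
```

>>> send_rows:
  translation:
    - [-0.1,-0.08,0.5]
    - [0,0,0.5]
    - [0,0,0]
    - [0,0,0]
  rotation:
    - [0,0,0]
    - [0,0,0]
    - [0,0,0]
    - [0,0,0]
  grip: [50,50,50,50]

```text
time: 10.4
eef_pos: [0.5834, -0.0214, 0.1101]
tcp_rot: [-0.025, 1.0, 0.0, -0.0]
contact_force: [0.2, -0.2, -0.7]
opening: 0.728
```

```bash
python3 - <<'E'
from h import *
plan([.5822,-.0211,.10],np.radians(92.9))
im,K,M=cam("wrist"); cv2.imwrite("pics/w7.png",im); np.savez("pics/w7.npz",K=K,M=M)
for p in [(.5153,-.0245,.1),(.5823,-.0212,.105)]: print(proj(K,M,p))
a=cv2.resize(im[100:200,265:365],(400,400),interpolation=cv2.INTER_CUBIC); b=cv2.resize(im[250:360,255:375],(436,400),interpolation=cv2.INTER_CUBIC)
cv2.imwrite("pics/crop7.png",cv2.resize(np.hstack([a,b]),(800,383)))
E
```

```text
pose [ 0.5834 -0.0214  0.1101] t 10.4 shift units [0.04  0.012 0.337] turnz units 0.002 level fix [ 0.   -0.01  0.  ] q6 -1.83 F [ 0.2 -0.2 -0.7] open 0.728
[317.76754053 142.99558933]
[317.46399566 269.11297747]
```

View pics/crop7.png

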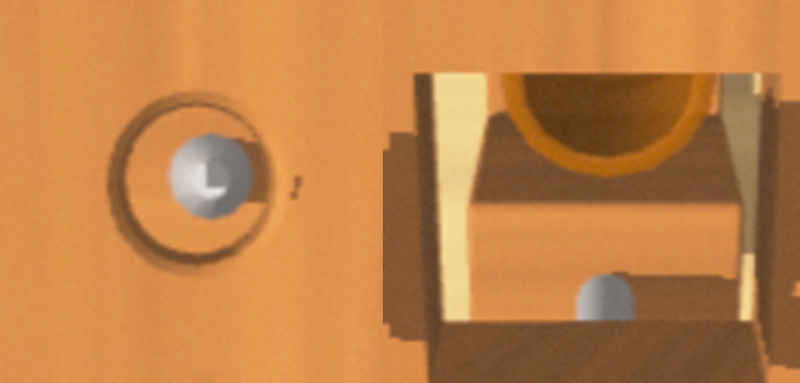

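Through the holes: the near pin tip is at about pixel (320.5,146.3), the far edge of the bottle rim at (319.4,300.9), and the foot of the far pin at (319.1,328.4). I'll cast rays for each.

```bash
python3 - <<'E'
from h import *
d=np.load("pics/w7.npz"); K,M=d["K"],d["M"]; im=cv2.imread("pics/w7.png")
# near pin: grey mask inside hole
hsv=cv2.cvtColor(im,cv2.COLOR_BGR2HSV); m=cv2.inRange(hsv,(0,0,60),(180,70,255)); mm=np.zeros_like(m); mm[125:165,300:340]=m[125:165,300:340]
c,_=cv2.findContours(mm,cv2.RETR_EXTERNAL,cv2.CHAIN_APPROX_NONE); c=max(c,key=cv2.contourArea); (u,v),r=cv2.minEnclosingCircle(c); print("pin px",u,v,r, "body dia mm at .09:",2*r/K[0,0]*1000*(M[2,3]-.09))
pt=ray(K,M,320.5,146.3,.1); print("tip",pt, "mask@.09",ray(K,M,u,v,.09))
n=ray(K,M,319.4,300.9,.105); f=ray(K,M,319.1,328.4,.06)
h=np.radians(2.87); ax=np.array([np.cos(h),np.sin(h),0])
print("neck",n-.0175*ax,"far pin",f+.006*ax)
fa=f+.006*ax; nn=n-.0175*ax
for a,b,k in ((pt,fa,"near-far"),(pt,nn,"near-neck")): print(k,np.linalg.norm((b-a)[:2]),np.degrees(np.arctan2((b-a)[1],(b-a)[0])))
# hole centre in image (top outline) 
print("hole tool", intool(K,np.load("pics/H.npy"),265+192/3.83,100+182/3.83,-.0464))
held(im,K,np.load("pics/H.npy"),-.0464)
E
```

```text
pin px 319.75 145.5 10.76172161102295 body dia mm at .09: 12.022226641765805
tip [ 0.51686239 -0.02301589  0.1       ] mask@.09 [ 0.5167383 -0.0233148  0.09     ]
neck [ 0.58404933 -0.01998069  0.105     ] far pin [ 0.65220557 -0.01626459  0.06      ]
near-far 0.13551146452746077 2.8557046901172627
near-neck 0.06725546058199244 2.5865983447373297
hole tool [ 67.82205108  -0.66157974 -46.4       ]
front x 89.24 edge slope deg 0.0 sides slope deg [np.float64(-0.02), np.float64(-0.14)] y at front-30 [np.float64(31.25), np.float64(-31.79)]
```

The three measurements agree: pin spacing comes out 135.5 mm against 136, near-pin-to-neck 67.3 against 68, heading 2.86°. That puts the caddy centre at (0.5845,-0.0197). I'll correct and lower to just above the pins.

>>> send_rows:
  translation:
    - [-0.035,0.067,0.4]
    - [0,0,0.4]
    - [0,0,0.3]
    - [0,0,0]
    - [0,0,0]
  rotation:
    - [0,0,0]
    - [0,0,0]
    - [0,0,0]
    - [0,0,0]
    - [0,0,0]
  grip: [50,50,50,50,50]

```text
time: 11.08
eef_pos: [0.5846, -0.0194, 0.0776]
tcp_rot: [-0.025, 1.0, -0.0, 0.0]
contact_force: [-0.1, -0.1, -0.8]
opening: 0.731
```

```bash
python3 - <<'E'
from h import *
plan([.5845,-.0194,.0296],np.radians(92.85))
im,K,M=cam("wrist"); cv2.imwrite("pics/w8.png",im); np.savez("pics/w8.npz",K=K,M=M)
hsv=cv2.cvtColor(im,cv2.COLOR_BGR2HSV); m=cv2.inRange(hsv,(0,0,60),(180,70,255)); mm=np.zeros_like(m); mm[125:170,295:340]=m[125:170,295:340]
c,_=cv2.findContours(mm,cv2.RETR_EXTERNAL,cv2.CHAIN_APPROX_NONE); c=max(c,key=cv2.contourArea); (u,v),r=cv2.minEnclosingCircle(c); print("pin px",u,v,r,ray(K,M,u,v,.095),"tool",intool(K,np.load("pics/H.npy"),u,v,.095-M[2,3] if 0 else -(.095-ctrl.get_state()["eef_pos"][2])))
E
```

```text
pose [ 0.5846 -0.0194  0.0776] t 11.07 shift units [5.000e-03 1.000e-03 1.598e+00] turnz units 0.01 level fix [-0.  0.  0.] q6 -1.83 F [-0.1 -0.1 -0.8] open 0.731
pin px 316.02630615234375 144.5 12.98342514038086 [ 0.51665746 -0.02338018  0.095     ] tool [ 68.17123013  -0.36368701 -17.17073695]
```

The pin sits at tool (68.2,-0.4) and the hole at (68,-0.3), so they're aligned. I'll lower slowly.

>>> send_rows:
  translation:
    - [0,0,0.2]
    - [0,0,0.2]
    - [0,0,0.2]
    - [0,0,0.2]
    - [0,0,0]
  rotation:
    - [0,0,0]
    - [0,0,0]
    - [0,0,0]
    - [0,0,0]
    - [0,0,0]
  grip: [50,50,50,50,50]

```text
time: 11.75
eef_pos: [0.5838, -0.0192, 0.0525]
tcp_rot: [-0.025, 1.0, 0.0, -0.001]
contact_force: [-0.2, -0.3, -1.8]
opening: 0.727
```

>>> send_rows:
  translation:
    - [0,0,0.2]
    - [0,0,0.2]
    - [0,0,0.15]
    - [0,0,0]
    - [0,0,0]
  rotation:
    - [0,0,0]
    - [0,0,0]
    - [0,0,0]
    - [0,0,0]
    - [0,0,0]
  grip: [50,50,50,50,50]

```text
time: 12.38
eef_pos: [0.5846, -0.0194, 0.037]
tcp_rot: [-0.025, 1.0, -0.0, 0.0]
contact_force: [-0.2, -0.3, -1.9]
opening: 0.732
```

>>> send_rows:
  translation:
    - [0,0,0.1]
    - [0,0,0.1]
    - [0,0,0]
    - [0,0,0]
  rotation:
    - [0,0,0]
    - [0,0,0]
    - [0,0,0]
    - [0,0,0]
  grip: [50,50,50,50]

```text
time: 12.88
eef_pos: [0.5845, -0.0193, 0.0309]
tcp_rot: [-0.025, 1.0, 0.0, 0.0]
contact_force: [0.8, 0.3, -1.0]
opening: 0.723
```

>>> send_rows:
  translation:
    - [0,0,0.04]
    - [0,0,0]
    - [0,0,0]
  rotation:
    - [0,0,0]
    - [0,0,0]
    - [0,0,0]
  grip: [50,50,50]

```text
time: 13.25
eef_pos: [0.5844, -0.0193, 0.0297]
tcp_rot: [-0.025, 1.0, 0.0, -0.0]
contact_force: [-0.2, -0.1, -1.7]
opening: 0.728
```

>>> send_rows:
  translation:
    - [0,0,0.03]
    - [0,0,0]
    - [0,0,0]
  rotation:
    - [0,0,0]
    - [0,0,0]
    - [0,0,0]
  grip: [50,50,50]

```text
time: 13.62
eef_pos: [0.5845, -0.0193, 0.0297]
tcp_rot: [-0.025, 1.0, 0.0, -0.0]
contact_force: [-3.3, 0.2, 5.5]
opening: 0.732
```

>>> send_rows:
  translation:
    - [0,0,0.03]
    - [0,0,0]
    - [0,0,0]
  rotation:
    - [0,0,0]
    - [0,0,0]
    - [0,0,0]
  grip: [50,50,50]

```text
time: 14.0
eef_pos: [0.5845, -0.0194, 0.0297]
tcp_rot: [-0.025, 1.0, -0.0, -0.0]
contact_force: [-5.4, -0.1, 10.1]
opening: 0.731
```

Contact came at TCP z = 0.0297 with 10 N; the flush height predicted from the grip was 0.0296. I'll relax, release and rise.

>>> send_rows:
  translation:
    - [0,0,-0.04]
    - [0,0,0]
    - [0,0,0]
    - [0,0,0]
    - [0,0,0]
  rotation:
    - [0,0,0]
    - [0,0,0]
    - [0,0,0]
    - [0,0,0]
    - [0,0,0]
  grip: [50,68,75,85.4,85.4]

```text
time: 14.62
eef_pos: [0.5844, -0.0194, 0.0289]
tcp_rot: [-0.025, 1.0, 0.0, -0.0]
contact_force: [0.4, -1.1, 0.3]
opening: 1.0
```

>>> send_rows:
  translation:
    - [0,0,0]
    - [0,0,-0.5]
    - [0,0,-1]
    - [0,0,-1]
    - [0,0,-1]
  rotation:
    - [0,0,0]
    - [0,0,0]
    - [0,0,0]
    - [0,0,0]
    - [0,0,0]
  grip: [85.4,85.4,85.4,85.4,85.4]

```text
time: 15.25
eef_pos: [0.5848, -0.0194, 0.1364]
tcp_rot: [-0.025, 1.0, -0.0, 0.001]
contact_force: [0.4, -0.7, 0.3]
opening: 1.0
```

>>> send_rows:
  translation:
    - [0,0,-1]
    - [0,0,-1]
    - [0,0,0]
    - [0,0,0]
  rotation:
    - [0,0,0]
    - [0,0,0]
    - [0,0,0]
    - [0,0,0]
  grip: [85.4,85.4,85.4,85.4]

```text
time: 15.75
eef_pos: [0.5839, -0.0192, 0.1935]
tcp_rot: [-0.025, 1.0, 0.0, -0.0]
contact_force: [0.0, 0.4, 0.1]
opening: 0.999
```

```bash
python3 - <<'E'
from h import *
plan([.531,-.3156,.2])
im,K,M=cam("wrist"); cv2.imwrite("pics/w9.png",im); np.savez("pics/w9.npz",K=K,M=M)
cover_from(im,K,M,(170,0,470,400),z=.076)
print(proj(K,M,[.5845,-.0197,.105]))
cv2.imwrite("pics/top9.png",cam("top")[0])
E
```

```text
pose [ 0.5839 -0.0192  0.1935] t 15.75 shift units [ 2.262 -9.777 -0.216] turnz units 0 level fix [ 0.   -0.01 -0.  ] q6 -1.83 F [0.  0.4 0.1] open 0.999
cover c [585.  -19.7] size [179.  64.] heading 3.02
[316.20131422 231.77458468]
```

View pics/w9.png

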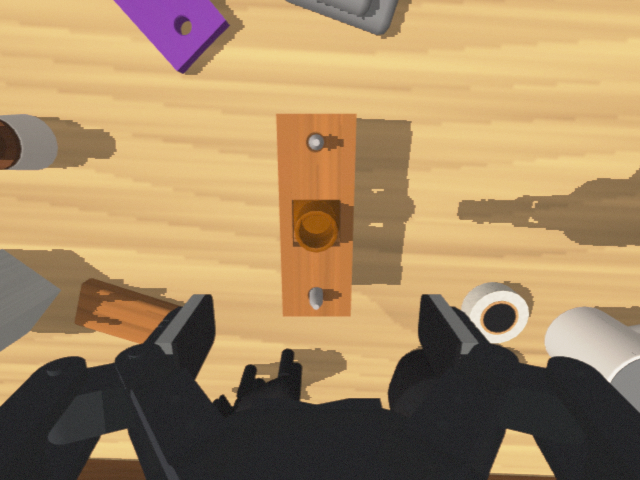

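The cover is flush: at z = 0.076 it measures 179×64, centred at (0.585,-0.0197), with both pins and the neck standing through it. Next I'll put the wrist camera directly above the stopper.

>>> send_rows:
  translation:
    - [0,-0.99,0]
    - [0,-0.99,0]
    - [0,-0.99,0]
    - [0,-0.99,0]
    - [0,-0.99,0]
  rotation:
    - [0,0,0]
    - [0,0,0]
    - [0,0,0]
    - [0,0,0]
    - [0,0,0]
  grip: [85.4,85.4,85.4,85.4,85.4]

```text
time: 16.48
eef_pos: [0.5911, -0.1682, 0.1922]
tcp_rot: [-0.025, 1.0, 0.001, -0.001]
contact_force: [-0.1, 0.7, -0.8]
opening: 0.998
```

>>> send_rows:
  translation:
    - [-0.08,-0.99,0]
    - [0,-0.99,0]
    - [0,-0.99,0]
    - [0,-0.99,0]
    - [0,-0.99,0]
  rotation:
    - [0,0,0]
    - [0,0,0]
    - [0,0,0]
    - [0,0,0]
    - [0,0,0]
  grip: [70,70,70,70,70]

```text
time: 17.1
eef_pos: [0.6015, -0.3169, 0.1929]
tcp_rot: [-0.025, 1.0, 0.001, -0.001]
contact_force: [0.5, -0.2, 0.7]
opening: 0.823
```

>>> send_rows:
  translation:
    - [0,0,0]
    - [0,0,0]
  rotation:
    - [0,0,0]
    - [0,0,0]
  grip: [70,70]

```text
time: 17.35
eef_pos: [0.6016, -0.3154, 0.1933]
tcp_rot: [-0.025, 1.0, 0.001, -0.001]
contact_force: [0.3, -0.0, -0.2]
opening: 0.819
```

```bash
python3 - <<'E'
from h import *
plan([.531,-.3156,.19])
im,K,M=cam("wrist"); cv2.imwrite("pics/w10.png",im); np.savez("pics/w10.npz",K=K,M=M)
u,v=proj(K,M,[.531,-.3156,.086]); print("expect",u,v)
x0,y0=int(u)-60,max(int(v)-60,0)
hsv=cv2.cvtColor(im,cv2.COLOR_BGR2HSV)
for dx in (-45,-35,-25,-15,0,15,25,35,45): print(dx,hsv[int(v),int(u)+dx])
for lo,hi,z,n in [((0,100,15),(16,255,95),.046,"dark")]:
    c=comp(im,(x0,y0,x0+120,y0+120),lo,hi); (a,b),r=cv2.minEnclosingCircle(c); print(n,a,b,r,cv2.contourArea(c)/(np.pi*r*r),ray(K,M,a,b,z),"dia",2*r/K[0,0]*(M[2,3]-z))
g=cv2.cvtColor(im,cv2.COLOR_BGR2GRAY)[y0:y0+120,x0:x0+120]
h=cv2.HoughCircles(g,cv2.HOUGH_GRADIENT,1,4,param1=80,param2=10,minRadius=14,maxRadius=38)
print([(x0+a,y0+b,r) for a,b,r in h[0][:8]])
E
```

```text
pose [ 0.6016 -0.3154  0.1933] t 17.35 shift units [2.351 0.111 0.112] turnz units 0 level fix [ 0.02 -0.01 -0.  ] q6 -2.25 F [ 0.3 -0.  -0.2] open 0.819
expect 320.9818762404801 137.4860395405384
-45 [ 19 108 234]
-35 [ 20 109 234]
-25 [ 12 153 110]
-15 [ 11 145 111]
0 [ 12 148 110]
15 [ 11 147 106]
25 [12 72 89]
35 [ 17 114 146]
45 [ 16 110 148]
dark 333.5 139.5 17.39262580871582 0.2278125897092988 [ 0.53227982 -0.30378698  0.046     ] dia 0.03222770267611528
[(np.float32(319.5), np.float32(140.5), np.float32(26.3)), (np.float32(319.5), np.float32(134.5), np.float32(23.0)), (np.float32(323.5), np.float32(138.5), np.float32(30.2)), (np.float32(314.5), np.float32(141.5), np.float32(23.0)), (np.float32(308.5), np.float32(142.5), np.float32(29.5)), (np.float32(316.5), np.float32(145.5), np.float32(21.3)), (np.float32(311.5), np.float32(136.5), np.float32(33.6)), (np.float32(326.5), np.float32(142.5), np.float32(18.8))]
```

```bash
python3 - <<'E'
from h import *
im=cv2.imread("pics/w10.png"); d=np.load("pics/w10.npz"); K,M=d["K"],d["M"]
for hi in [(13,255,130),(14,255,135),(15,255,125)]:
    c=comp(im,(270,90,375,195),(2,125,15),hi); (a,b),r=cv2.minEnclosingCircle(c); e=cv2.fitEllipse(c)
    print((a,b),r,cv2.contourArea(c)/(np.pi*r*r),e,ray(K,M,*e[0],.046),"dia",2*r/K[0,0]*(M[2,3]-.046), "if tiltcorr")
cv2.imwrite("pics/crop10.png",cv2.resize(im[80:200,260:380],(600,600),interpolation=cv2.INTER_CUBIC))
print(proj(K,M,[M[0,3],M[1,3],.05]))
E
```

```text
(319.3026428222656, 139.6052703857422) 26.809555053710938 0.8954721141645755 ((318.62542724609375, 139.62330627441406), (48.7469596862793, 53.00891876220703), 176.68936157226562) [ 0.53305615 -0.31703446  0.046     ] dia 0.049676821582452804 if tiltcorr
(319.3026428222656, 139.6052703857422) 26.809555053710938 0.9014507855499474 ((318.63409423828125, 139.65032958984375), (49.0137939453125, 53.00954818725586), 178.21780395507812) [ 0.53307895 -0.31702552  0.046     ] dia 0.049676821582452804 if tiltcorr
(319.5555419921875, 139.5) 26.73756980895996 0.8942894356679886 ((318.8444519042969, 139.40354919433594), (48.63496398925781, 52.68354797363281), 172.14378356933594) [ 0.53285777 -0.31684924  0.046     ] dia 0.049543436371362985 if tiltcorr
[315.95613985 136.1014665 ]
```

```bash
python3 - <<'E'
from h import *
im=cv2.imread("pics/w10.png"); d=np.load("pics/w10.npz"); K,M=d["K"],d["M"]
c=comp(im,(270,90,375,195),(2,110,15),(15,255,135))[:,0]; print("u",c[:,0].min(),c[:,0].max(),"v",c[:,1].min(),c[:,1].max())
q=np.array([(proj(K,M,[.532+.024*np.cos(t),-.3165+.024*np.sin(t),.046])) for t in np.linspace(0,6.3,60)]); print(q.min(0),q.max(0))
g=im[139,285:355].tolist(); print([tuple(x) for x in g[::3]])
plan([.532,-.3165,.19])
E
```

```text
u 294 344 v 113 166
[292.38199416 109.81966777] [346.19196463 165.8029271 ]
[(136, 201, 234), (132, 196, 233), (133, 197, 233), (51, 76, 116), (43, 71, 111), (43, 72, 111), (44, 70, 112), (47, 70, 111), (45, 68, 110), (44, 69, 110), (44, 72, 110), (48, 69, 113), (48, 71, 114), (45, 71, 110), (41, 65, 109), (45, 69, 109), (47, 69, 112), (49, 71, 110), (28, 45, 67), (30, 48, 70), (65, 75, 90), (82, 120, 146), (83, 119, 147), (81, 121, 146)]
pose [ 0.6018 -0.315   0.1935] t 17.4 shift units [2.325 0.069 0.12 ] turnz units 0 level fix [ 0.01 -0.01 -0.  ] q6 -2.25 F [ 0.1 -0.2  0.2] open 0.821
```

The stopper is at (0.533,-0.3165). The collar's extents in the picture match the prediction within 2 px. I'll move over it, descend and grip it above the collar.

>>> send_rows:
  translation:
    - [0.8,0.07,0]
    - [0.8,0,0]
    - [0.69,0,0.5]
    - [0,0,0.8]
    - [0,0,0.8]
  rotation:
    - [0,0,0]
    - [0,0,0]
    - [0,0,0]
    - [0,0,0]
    - [0,0,0]
  grip: [70,70,70,70,70]

```text
time: 18.02
eef_pos: [0.5332, -0.3162, 0.131]
tcp_rot: [-0.026, 1.0, -0.0, 0.0]
contact_force: [-0.1, 0.7, -0.3]
opening: 0.819
```

>>> send_rows:
  translation:
    - [0,0,0.8]
    - [0,0,0.8]
    - [0,0,0]
    - [0,0,0]
  rotation:
    - [0,0,0]
    - [0,0,0]
    - [0,0,0]
    - [0,0,0]
  grip: [70,70,70,70]

```text
time: 18.52
eef_pos: [0.5338, -0.317, 0.0842]
tcp_rot: [-0.026, 1.0, -0.0, 0.001]
contact_force: [0.1, 0.9, -0.2]
opening: 0.819
```

```bash
python3 - <<'E'
from h import *
plan([.533,-.3165,.022],np.radians(92.85))
im,K,M=cam("wrist"); cv2.imwrite("pics/w11.png",im)
def ext(P): P=np.array(P); return P.min(0).round(0),P.max(0).round(0)
T=np.linspace(0,6.3,60)
for r,z in ((.024,.046),(.015,.086)): print("pred",z,ext([proj(K,M,[.533+r*np.cos(t),-.3165+r*np.sin(t),z]) for t in T]))
c=comp(im,(240,160,400,420),(2,125,15),(15,255,145))[:,0]; print("u",c[:,0].min(),c[:,0].max(),"v",c[:,1].min(),c[:,1].max())
E
```

```text
pose [ 0.5338 -0.317   0.0842] t 18.52 shift units [0.029 0.021 2.075] turnz units 0.021 level fix [-0.01  0.01  0.  ] q6 -2.32 F [ 0.1  0.9 -0.2] open 0.819
pred 0.046 (array([281., 214.]), array([355., 285.]))
pred 0.086 (array([290., 248.]), array([346., 300.]))
u 282 353 v 215 299
```

The prediction matches to within 2 px. I'll descend and close.

>>> send_rows:
  translation:
    - [0,0,0.6]
    - [0,0,0.6]
    - [0,0,0.6]
    - [0,0,0.27]
    - [0,0,0]
  rotation:
    - [0,0,0]
    - [0,0,0]
    - [0,0,0]
    - [0,0,0]
    - [0,0,0]
  grip: [70,70,70,70,70]
  squeeze: 40

```text
time: 19.2
eef_pos: [0.5325, -0.3167, 0.0197]
tcp_rot: [-0.025, 1.0, 0.001, -0.001]
contact_force: [-0.6, 0.5, 0.2]
opening: 0.82
```

>>> send_rows:
  translation:
    - [0,0,0]
    - [0,0,0]
    - [0,0,0]
    - [0,0,0]
    - [0,0,0]
  rotation:
    - [0,0,0]
    - [0,0,0]
    - [0,0,0]
    - [0,0,0]
    - [0,0,0]
  grip: [50,36,20,20,20]

```text
time: 19.82
eef_pos: [0.5337, -0.3177, 0.022]
tcp_rot: [-0.025, 1.0, -0.001, 0.001]
contact_force: [-0.9, -0.1, 4.9]
opening: 0.337
```

>>> send_rows:
  translation:
    - [0,0,0]
    - [0,0,0]
  rotation:
    - [0,0,0]
    - [0,0,0]
  grip: [20,20]

```text
time: 20.08
eef_pos: [0.5337, -0.3177, 0.022]
tcp_rot: [-0.025, 1.0, -0.0, 0.001]
contact_force: [-0.2, 0.7, 5.6]
opening: 0.333
```

The fingers blocked at 28 mm on the 30 mm grip, and I saw about 5 N. I'll lift straight up.

>>> send_rows:
  translation:
    - [0,0,-0.3]
    - [0,0,-0.6]
    - [0,0,-0.9]
    - [0,0,-0.9]
    - [0,0,-0.9]
  rotation:
    - [0,0,0]
    - [0,0,0]
    - [0,0,0]
    - [0,0,0]
    - [0,0,0]
  grip: [20,20,20,20,20]

```text
time: 20.7
eef_pos: [0.5331, -0.3171, 0.1307]
tcp_rot: [-0.025, 1.0, -0.0, 0.0]
contact_force: [0.9, 0.6, -0.2]
opening: 0.331
```

>>> send_rows:
  translation:
    - [0,0,-0.6]
    - [0,0,-0.3]
    - [0,0,0]
  rotation:
    - [0,0,0]
    - [0,0,0]
    - [0,0,0]
  grip: [20,20,20]

```text
time: 21.08
eef_pos: [0.5332, -0.3173, 0.1564]
tcp_rot: [-0.025, 1.0, -0.0, 0.0]
contact_force: [0.2, 0.8, -2.0]
opening: 0.328
```

```bash
python3 - <<'E'
from h import *
plan([.5845,-.0197,.157],np.radians(92.85))
s=ctrl.get_state(); im,K,M=cam("wrist"); cv2.imwrite("pics/w12.png",im); np.savez("pics/w12.npz",K=K,M=M)
Q=R.from_quat(s["tcp_rot"]).as_matrix(); T=np.linspace(0,6.3,60)
def ext(P): P=np.array(P); return P.min(0).round(0),P.max(0).round(0)
for r,z in ((.024,-.024),(.015,-.064)): print("pred",ext([proj(K,M,s["eef_pos"]+Q@[r*np.cos(t),r*np.sin(t),z]) for t in T]))
c=comp(im,(230,150,400,420),(2,125,15),(15,255,145))[:,0]; print("u",c[:,0].min(),c[:,0].max(),"v",c[:,1].min(),c[:,1].max())
i=c[:,1].argmin(); print("foremost",c[i], "mean u of upper rows", c[c[:,1]<c[:,1].min()+25][:,0].min(), c[c[:,1]<c[:,1].min()+25][:,0].max())
E
```

```text
pose [ 0.5332 -0.3173  0.1564] t 21.07 shift units [-2.21   9.82  -0.024] turnz units 0.011 level fix [-0.  0.  0.] q6 -2.32 F [ 0.2  0.8 -2. ] open 0.328
pred (array([266., 246.]), array([368., 339.]))
pred (array([276., 305.]), array([359., 378.]))
u 269 364 v 244 397
foremost [311 244] mean u of upper rows 273 358
```

The stopper is held: collar front edge at row 244 against 246 predicted, and centred. I'll carry it over the bottle.

>>> send_rows:
  translation:
    - [-0.22,0.5,0]
    - [-0.22,0.98,0]
    - [-0.22,0.98,0]
    - [-0.22,0.98,0]
    - [-0.22,0.98,0]
  rotation:
    - [0,0,0]
    - [0,0,0]
    - [0,0,0]
    - [0,0,0]
    - [0,0,0]
  grip: [20,20,20,20,20]

```text
time: 21.75
eef_pos: [0.5591, -0.1808, 0.1548]
tcp_rot: [-0.026, 1.0, 0.001, -0.001]
contact_force: [0.3, 0.6, -0.8]
opening: 0.329
```

>>> send_rows:
  translation:
    - [-0.22,0.98,0]
    - [-0.22,0.98,0]
    - [-0.22,0.98,0]
    - [-0.22,0.98,0]
    - [-0.23,0.98,0]
  rotation:
    - [0,0,0]
    - [0,0,0]
    - [0,0,0]
    - [0,0,0]
    - [0,0,0]
  grip: [20,20,20,20,20]

```text
time: 22.38
eef_pos: [0.5846, -0.0324, 0.1548]
tcp_rot: [-0.026, 1.0, 0.0, -0.001]
contact_force: [0.5, -0.5, -0.5]
opening: 0.337
```

>>> send_rows:
  translation:
    - [0,0.5,0]
    - [0,0,0]
    - [0,0,0]
  rotation:
    - [0,0,0]
    - [0,0,0]
    - [0,0,0]
  grip: [20,20,20]

```text
time: 22.75
eef_pos: [0.5842, -0.0202, 0.1558]
tcp_rot: [-0.025, 1.0, -0.0, -0.0]
contact_force: [0.3, -0.4, -0.8]
opening: 0.331
```

```bash
python3 - <<'E'
from h import *
plan([.5845,-.0197,.087],np.radians(92.85))
s=ctrl.get_state(); im,K,M=cam("wrist"); cv2.imwrite("pics/w13.png",im); np.savez("pics/w13.npz",K=K,M=M)
H=np.load("pics/H.npy")
for a in ((160,40,260,300),(370,40,470,300)): pass
m=comp(im,(180,30,440,240),(5,140,60),(17,255,255))[:,0]; print("cover px", m.min(0),m.max(0), "pred near corners",[proj(K,M,[.5845+x*np.cos(.05)-y*np.sin(.05),-.0197+x*np.sin(.05)+y*np.cos(.05),.076]).round(0) for x,y in((-.09,.032),(-.09,-.032))])
im,K,M=cam("scene"); cv2.imwrite("pics/s13.png",im)
E
```

```text
pose [ 0.5842 -0.0202  0.1558] t 22.75 shift units [-0.011  0.016  2.293] turnz units 0.006 level fix [-0.   -0.01  0.  ] q6 -1.83 F [ 0.3 -0.4 -0.8] open 0.331
cover px [272 110] [363 239] pred near corners [array([364., 109.]), array([271., 109.])]
```

Aligned; the cover's corners match to 1 px. I'll lower into the neck.

>>> send_rows:
  translation:
    - [-0.01,0.015,0.3]
    - [0,0,0.4]
    - [0,0,0.3]
    - [0,0,0.2]
    - [0,0,0]
  rotation:
    - [0,0,0]
    - [0,0,0]
    - [0,0,0]
    - [0,0,0]
    - [0,0,0]
  grip: [20,20,20,20,20]

```text
time: 23.48
eef_pos: [0.5842, -0.0191, 0.1191]
tcp_rot: [-0.025, 1.0, 0.0, -0.001]
contact_force: [-0.1, 0.3, -0.1]
opening: 0.332
```

>>> send_rows:
  translation:
    - [0,0,0.2]
    - [0,0,0.2]
    - [0,0,0.2]
    - [0,0,0.2]
    - [0,0,0]
  rotation:
    - [0,0,0]
    - [0,0,0]
    - [0,0,0]
    - [0,0,0]
    - [0,0,0]
  grip: [20,20,20,20,20]

```text
time: 24.1
eef_pos: [0.5842, -0.019, 0.0951]
tcp_rot: [-0.025, 1.0, 0.0, -0.001]
contact_force: [0.1, -0.7, -1.4]
opening: 0.334
```

>>> send_rows:
  translation:
    - [0,0,0.1]
    - [0,0,0.1]
    - [0,0,0.05]
    - [0,0,0]
    - [0,0,0]
  rotation:
    - [0,0,0]
    - [0,0,0]
    - [0,0,0]
    - [0,0,0]
    - [0,0,0]
  grip: [20,20,20,20,20]

```text
time: 24.72
eef_pos: [0.5848, -0.0192, 0.0887]
tcp_rot: [-0.025, 1.0, -0.0, 0.0]
contact_force: [0.9, -0.2, -1.0]
opening: 0.332
```

>>> send_rows:
  translation:
    - [0,0,0.04]
    - [0,0,0]
    - [0,0,0]
  rotation:
    - [0,0,0]
    - [0,0,0]
    - [0,0,0]
  grip: [20,20,20]

```text
time: 25.1
eef_pos: [0.5847, -0.0192, 0.0873]
tcp_rot: [-0.025, 1.0, -0.0, 0.0]
contact_force: [-0.0, 0.0, -0.1]
opening: 0.332
```

>>> send_rows:
  translation:
    - [0,0,0.03]
    - [0,0,0]
    - [0,0,0]
  rotation:
    - [0,0,0]
    - [0,0,0]
    - [0,0,0]
  grip: [20,20,20]

```text
time: 25.48
eef_pos: [0.5849, -0.0192, 0.0871]
tcp_rot: [-0.025, 1.0, -0.0, 0.0]
contact_force: [-2.8, 0.1, 4.1]
opening: 0.334
```

>>> send_rows:
  translation:
    - [0,0,0.03]
    - [0,0,0]
    - [0,0,0]
  rotation:
    - [0,0,0]
    - [0,0,0]
    - [0,0,0]
  grip: [20,20,20]

```text
time: 25.85
eef_pos: [0.5849, -0.0192, 0.0871]
tcp_rot: [-0.025, 1.0, -0.0, 0.0]
contact_force: [-3.6, 0.3, 7.4]
opening: 0.335
```

Contact came at TCP z = 0.0871; predicted home was 0.087. I'll release, retreat and check.

>>> send_rows:
  translation:
    - [0,0,-0.03]
    - [0,0,0]
    - [0,0,0]
    - [0,0,0]
    - [0,0,0]
  rotation:
    - [0,0,0]
    - [0,0,0]
    - [0,0,0]
    - [0,0,0]
    - [0,0,0]
  grip: [25,33,45,60,70]

```text
time: 26.48
eef_pos: [0.5847, -0.0192, 0.0862]
tcp_rot: [-0.025, 1.0, 0.0, -0.0]
contact_force: [1.0, -0.0, -0.2]
opening: 0.819
```

>>> send_rows:
  translation:
    - [0,0,0]
    - [0,0,0]
    - [0,0,-0.5]
    - [0,0,-1]
    - [0,0,-1]
  rotation:
    - [0,0,0]
    - [0,0,0]
    - [0,0,0]
    - [0,0,0]
    - [0,0,0]
  grip: [80,80,80,80,80]

```text
time: 27.1
eef_pos: [0.5849, -0.0192, 0.1633]
tcp_rot: [-0.025, 1.0, -0.0, 0.0]
contact_force: [0.8, -0.2, 0.3]
opening: 0.938
```

>>> send_rows:
  translation:
    - [0,0,-1]
    - [0,0,-1]
    - [0,0,-0.7]
    - [0,0,0]
    - [0,0,0]
  rotation:
    - [0,0,0]
    - [0,0,0]
    - [0,0,0]
    - [0,0,0]
    - [0,0,0]
  grip: [80,80,80,80,80]

```text
time: 27.72
eef_pos: [0.5843, -0.0191, 0.2419]
tcp_rot: [-0.025, 1.0, 0.0, -0.0]
contact_force: [-0.5, -0.0, -0.4]
opening: 0.936
```

```bash
python3 - <<'E'
from h import *
plan([.5845,-.0197,.087],np.radians(92.85))
im,K,M=cam("wrist"); cv2.imwrite("pics/w14.png",im)
T=np.linspace(0,6.3,60); C=[.5845,-.0197]
def ext(P): P=np.array(P); return P.min(0).round(0),P.max(0).round(0)
for r,z in ((.024,.111),(.015,.151)): print("pred home",z,ext([proj(K,M,[C[0]+r*np.cos(t),C[1]+r*np.sin(t),z]) for t in T]))
c=comp(im,(240,120,400,420),(2,125,15),(13,255,125))[:,0]; print("u",c[:,0].min(),c[:,0].max(),"v",c[:,1].min(),c[:,1].max())
t0=cv2.imread("pics/top0.png"); t1,K,M=cam("top"); cv2.imwrite("pics/top14.png",t1); s1,K,M=cam("scene")
u,v=proj(K,M,[.5845,-.02,.08]).astype(int)
a=cv2.resize(s1[v-75:v+60,u-70:u+70],(467,450),interpolation=cv2.INTER_CUBIC); b=cv2.resize(im[:,160:480],(300,450))
cv2.imwrite("pics/fin.png",np.hstack([a,b]))
E
```

```text
pose [ 0.5843 -0.0191  0.2419] t 27.73 shift units [-0.01  -0.021  5.162] turnz units 0.011 level fix [ 0.   -0.01  0.  ] q6 -1.83 F [-0.5 -0.  -0.4] open 0.936
pred home 0.111 (array([290., 192.]), array([343., 244.]))
pred home 0.151 (array([297., 212.]), array([335., 249.]))
u 291 347 v 189 247
```

View pics/fin.png

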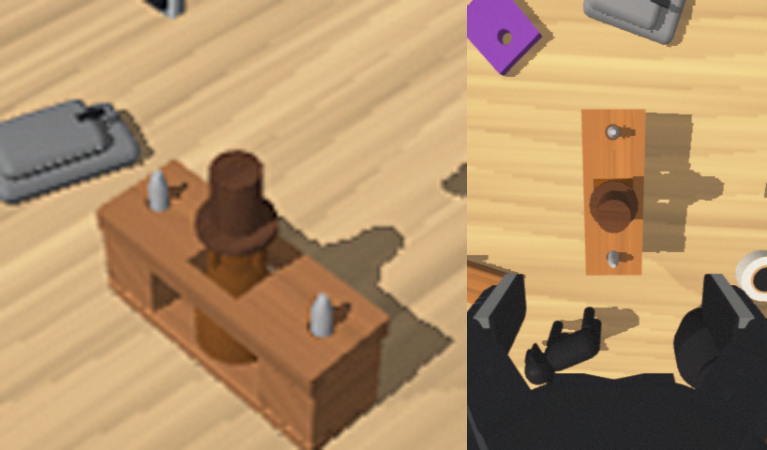

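The picture shows the cover flush on the blocks and the stopper upright with its collar on the rim. The mask extents are within about 4 px of the home prediction. I'll hand it in.

```bash
python3 -c "
from h import *
print(ticket.sign_off())"
```

```text
the job is handed in; nothing more can be done
None
```

The caddy is back together and handed in at about 28 s of the 72 s allowed: the cover lies flush on the end blocks and the stopper stands upright and home in the bottle neck.

**Cover:** It made contact at TCP z = 0.0297, against 0.0296 predicted for flush. After release it measured 179×64 mm at the flush height, centred within 1 mm of the measured caddy centre. Both pins and the neck show through it.

**Stopper:** It made contact at TCP z = 0.0871, against 0.087 predicted for home. In the last wrist picture its outline is within about 4 px of the home position. The scene view shows it upright, with its collar on the rim.

**Disagreements and unchecked points:**
- **Fingertips:** They end about 30–43 mm behind the reported TCP, not at it as the text says. The first grasp therefore closed on air just above the cover. I found this from the opening reading and the pictures, then regripped about 32 mm lower.
- **Contact force:** The largest force I saw was about 10 N, when pressing the cover home. I saw about 5 N while gripping the stopper, possibly a fingertip brushing the collar.
- **Bystanders:** I saw no sign of contact with them, but I did not measure their positions again at the end.

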